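# Thumb an adjustable wrench snug on the hold-down nut and pull it an eighth of a turn

## Robot

A 6-joint arm with a two-finger parallel gripper is mounted at the origin on the work surface. World frame = base frame: x ahead of the robot, y to its left, z up, the work surface at z = 0. Lengths are in m, angles in rad, forces in N, time in s.
With the tool pointing down it reaches from about 0.35 to 0.975 m from the base axis. Payload 4.9 kg.
Tool frame: the origin (TCP) lies between the finger pads; the fingertips stand 14 mm ahead of it and the grasp point (between the pads) lies 5 mm behind it (manip.tcp_to_tips is the distance from the TCP to the fingertips, in m); z points along the fingers, y is the line along which they close (so a half turn about z gives the same grasp; the last joint's range is limited). The gripper opens to 85 mm and grips with 20 to 120 N. Pads are 22 mm wide; open, the fingers measure 114 mm over their backs; the gripper's body (76 mm by 85 mm) begins 54 mm behind the grasp point. The pads swing forward as they close: fully open they stand 13 mm farther back than shut.
Start: joints at [-1.383, 0.053, 1.613, -0, 1.476, -0.119], TCP at [0.189, -0.596, 0.217] pointing down, gripper open.
Joint ranges: [-3.01, 3.01], [-1.01, 2.22], [0.06, 2.58], [-1.02, 4.17], [0.09, 2.62], [-3.14, 3.14]. Speed limits (rad/s): [2.57, 2.57, 3.14, 3.14, 3.14, 3.14].

## Interface

Orientations are given as a unit quaternion [w, x, y, z].
In Python, from plant import manip gives the robot as it stands.
- The arm moves only by the tool servo_tool, never from a script. Its argument "moves" is a list that holds one entry, the list of rows, each a list of 7 numbers: the shift along the tool's x, y, z in mm, then the turn, a rotation vector about the tool's x, y, z in degrees, then the finger opening in mm, from 0 to 85.4. In form: [[[x, y, z, ax, ay, az, fingers], ...]]. A call has 1 to 12 rows; each row shifts and turns the commanded pose from where the row before left it, along the tool's axes as they then stand; what a row does not reach is not made up. A row lasts 1/8 s, in which the tool goes at most 62.5 mm and 10.7 degrees, less where a joint would pass 70% of its speed; a pose out of reach is approached as far as the arm can. A call with a gripper value outside its range is refused whole. The fingers move at their own pace and stop on an object; the grip force is fixed at half the most. Time passes only in rows, so rows that do not move let the fingers close. It gives the time, the measured TCP pose, the force, the opening and the grip force at its end, in the units of the state.
- manip.state(): the state, without advancing time (a new reading comes with each control period).
- manip.grab_frame(name): name is "side" or "top"; returns a dict with "image" (400x640x3 uint8, blue, green, red), "mtx" (3x3 intrinsics, pixels), "dist_coeffs" ([k1, k2, p1, p2, k3] as OpenCV has them; the pictures are not rectified), "eye" and "rotation" of the camera in the world. Camera axes: x right, y down, z forward; pixel columns grow to the right and rows downward; lengths in m; the calibration is good to about 2 mm. A picture is of the moment at which its call begins. There is no depth.
- manip.job_done(): hands the job in; it is judged then, once.
The state is a dict: "time": time; "joint_pos": joint angles; "joint_vel": joint speeds; "joint_efforts": joint torques, N m; "tool_pos": TCP position; "tool_rot": TCP orientation; "contact_force": force on the tool from outside, world axes, zero at the start; "ft_torque": the same for the moment, N m; "gripper_width": opening from 0.0 (shut) to 1.0 (fully open); "grasp_force": force on a finger pad.
Only numpy, scipy, OpenCV 4.12 (cv2) and the standard library are available. Lean on these libraries where they do the work, as an engineer would, in place of code of your own. Each camera call takes 0.05 s, during which the arm holds its last target. There are 200 camera calls.

## Task

The brass hold-down nut of the vise's display board has worked loose, and the adjustable wrench is already slipped over it with its jaws sloppy. Roll the wrench's knurled thumbwheel with a light fingertip until the jaws are snug on the nut with no play left, without forcing the wheel beyond that and without pushing the jaw itself; then pull the handle towards you to tighten the nut (clockwise) by about an eighth of a turn. Leave the wrench lying snug on the nut, let go, and do not disturb the other things around.

Things in the scene. Friction and masses are not known exactly. Their poses are not given: they have to be found in the camera images.
- worm_rim (a point): The top line of the wrench's knurled steel thumbwheel (20 mm diameter, 18 mm long, set in a 20 x 23 mm window of the flat 18 mm thick steel head; only its top 3 mm stands proud). Point: top of the rim, mid-length. Axes = the wrench's: x towards the jaw mouth (the direction to roll the top for closing; -x opens), y along the wheel's axis towards the movable jaw, z up. The head lies flat on the board, so the rim is 21 mm above it.
- worm: The thumbwheel itself, origin at its middle on its axis, 10 mm below the top of the rim; its y is its axis and its x and z turn with it. It is stiff (2.2 N of drag at the rim), stays where it is left, and a full turn moves the jaw 6 mm. A fingertip drives it by friction alone: 5 to 8 N of press rolls it, over 25 N is too hard. Each 1 N of rub at the rim beyond the drag squeezes the nut with 10 N.
- jaw: The wrench's movable jaw (46 mm long, 18 mm thick steel). Origin: middle of its flat gripping face, at the wrench's underside; axes as the wrench's. It slides along y and is driven by the thumbwheel only: y in the frame of mouth is 15 mm when it touches the nut with the fixed jaw also touching, 17 to 21 mm at the start. Its opposite, the fixed jaw's face, lies at y = -15 mm. Over 40 N of squeeze is forcing it.
- mouth (a point): Point between the wrench's jaws where the middle of the nut belongs, 8 mm above the board; fixed in the wrench. Axes: x out of the mouth, y towards the movable jaw, z up. The throat closes the mouth 19 mm behind it (x = -19 mm). The wheel's middle is 44 mm behind it.
- handle_grip (a point): A point in the wrench's handle half-way along and 9 mm above the board (same axes as mouth, in which it lies at x = -166, y = 45 mm). The wrench is 305 mm long and 0.65 kg; its handle runs off from the mouth at (-0.924, 0.383) in the mouth's x, y, is 27 mm wide there and 3.5 to 14 mm above the board.
- nut_center (a point): Middle of the brass hex nut (30 mm across flats, 16 mm high), 8 mm above the 30 mm thick board it sits on, on a fixed upright stud 20 mm thick that ends 3 mm above the nut. The nut turns about this vertical line.
- nut (a joint): Angle of the nut, rad: 0 at the start, growing clockwise seen from above (tightening). An eighth of a turn is 0.79. It takes about 0.3 N m, 2 N at the handle.
- spare_nut: Loose steel hex nut, 30 mm across flats, 16 mm high, on the board; not to be disturbed. Origin under its centre.
- screwdriver_grip (a point): Loose screwdriver, 200 mm, yellow handle, lying on the board; not to be disturbed. Point: in its handle.
- hammer: Loose hammer, 300 mm, lying on the table at the right; not to be disturbed.
- c_clamp: Loose red C-clamp, about 130 mm, lying on the table at the right; not to be disturbed.
- tape_measure: Loose yellow tape measure, 66 x 36 x 52 mm, on the table at the right; not to be disturbed.
- socket: Loose steel socket, 32 mm thick, 48 mm high, standing on the table; not to be disturbed.

How it is judged:
By the outcome, as a careful person would: the job done as asked, in the order asked, and still so for the second after the job is handed in, with the robot touching nothing.
It also fails if it takes over 72 s, if anything falls off the work surface, if the arm or the gripper's body presses on something with over 40 N, if the wrist force passes 120 N, or if a joint passes its speed limit or range.

## Working session

There is one attempt and no reset: what is moved stays moved. The work goes in short steps, Python scripts to look and compute and a tool call to move; the robot and the scene stay as the last step left them, time stands still between calls to the robot, and variables do not carry over. Pictures are saved under pics/ and viewed, at most 10 in all, crops included, and the job is handed in when it is done.

Besides the shell and the picture viewer there is one more tool, called after "Call:" as name(argument=value, ...), one argument or row to a line, values as JSON. servo_tool: Moves the arm, as the interface text tells. Its arguments: {"type":"object","properties":{"moves":{"type":"array"}},"required":["moves"]}

```bash
ls; mkdir -p pics; cat > h.py <<'E'
import numpy as np, cv2
from plant import manip
from scipy.spatial.transform import Rotation as R
def grab(n,f=None):
    d=manip.grab_frame(n)
    if f: cv2.imwrite('pics/'+f,d['image'])
    return d
def ray(d,uv):
    p=cv2.undistortPoints(np.array([[uv]],float),np.array(d['mtx']),np.array(d['dist_coeffs']))[0,0]
    return np.array(d['eye']),np.array(d['rotation'])@np.array([p[0],p[1],1.])
def onz(d,uv,z):
    e,r=ray(d,uv); return e+r*(z-e[2])/r[2]
def proj(d,X):
    Rm=np.array(d['rotation']).T; t=-Rm@np.array(d['eye'])
    return cv2.projectPoints(np.array(X,float).reshape(-1,3),cv2.Rodrigues(Rm)[0],t,np.array(d['mtx']),np.array(d['dist_coeffs']))[0][:,0]
E
python3 - <<'E'
from h import *
import pickle
for n in('top','side'):
    d=grab(n,n+'0.png'); print(n,d['eye'],np.array(d['rotation']).round(3).tolist(),np.array(d['mtx']).tolist())
    pickle.dump(d,open(n+'0.pkl','wb'))
print(manip.state())
E
```

```text
pics
top [ 0.39906056 -0.07913247  1.02440376] [0.048, -0.704, 0.706, -0.065] [[402.5097978517963, 0.0, 316.64469279228973], [0.0, 402.5097978517963, 205.62786361386145], [0.0, 0.0, 1.0]]
side [0.35650157 0.66660718 0.78837632] [0.047, -0.113, 0.909, -0.399] [[447.0067398913685, 0.0, 318.0597217038542], [0.0, 447.0067398913685, 198.05484986437273], [0.0, 0.0, 1.0]]
{'time': 0.1, 'joint_pos': array([-1.38299361e+00,  5.32993308e-02,  1.61416662e+00, -1.32946058e-05,
        1.47598620e+00, -1.18969170e-01]), 'joint_vel': array([ 0.00177568, -0.00127525, -0.00205396,  0.00109194,  0.00092527,
       -0.00054492]), 'joint_efforts': array([ 5.04170876e-04, -3.94901276e+01, -3.71362245e+01, -2.03369527e-04,
        3.92955626e-03, -7.18546801e-06]), 'tool_pos': array([ 0.18864306, -0.59523083,  0.21547478]), 'tool_rot': array([-9.28972721e-04,  9.88258898e-01,  1.52785754e-01, -3.86056558e-05]), 'contact_force': array([-1.3878165 , -0.29662381,  0.14633752]), 'ft_torque': array([ 0.02991587,  0.0475083 , -0.0103725 ]), 'grasp_force': 0.0, 'gripper_width': 0.9945235395354141}
```

View pics/top0.png

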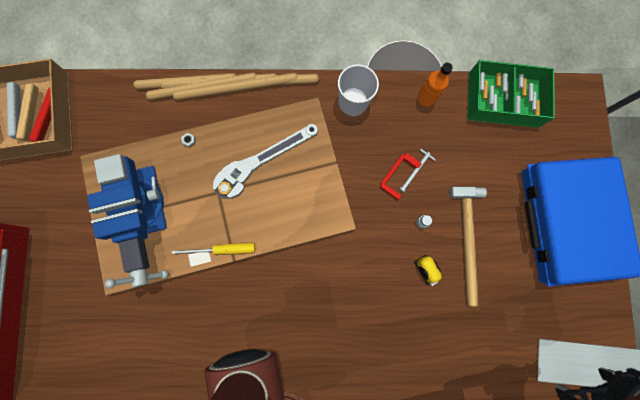

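View pics/side0.png

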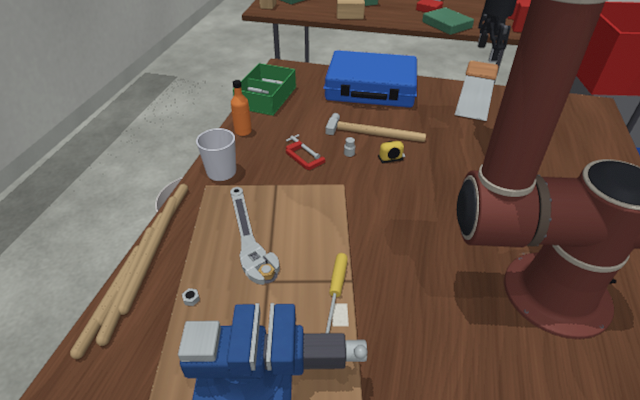

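The top view shows the nut at about (224,188), the thumbwheel near (236,174) and the handle end at (312,130). The side view shows the nut at about (266,270). I'll enlarge both.

```bash
python3 - <<'E'
import cv2,numpy as np
a=cv2.imread('pics/top0.png')[150:205,200:255]; b=cv2.imread('pics/side0.png')[235:290,230:285]
cv2.imwrite('pics/c0.png',np.hstack([cv2.resize(x,(400,400),interpolation=cv2.INTER_CUBIC) for x in(a,b)]))
E
```

```text
(no output)
```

View pics/c0.png

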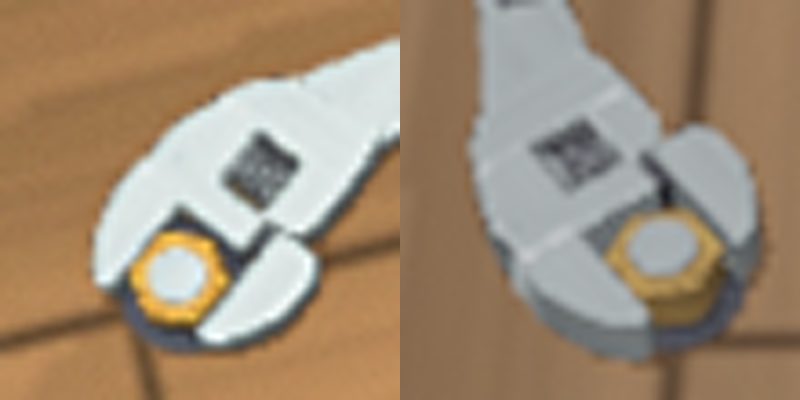

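```bash
python3 - <<'E'
from h import *
import pickle
T=pickle.load(open('top0.pkl','rb'));S=pickle.load(open('side0.pkl','rb'))
def tri(a,b):
    e1,r1=ray(T,a);e2,r2=ray(S,b);s=np.linalg.lstsq(np.c_[r1,-r2],e2-e1,rcond=None)[0];p,q=e1+s[0]*r1,e2+s[1]*r2
    return ((p+q)/2).round(4),((p-q)*1000).round(1)
off=-.45
for n,a,b,z in [('stud',(224.0,187.4),(265.7,268.5),.049),('wheel',(235.6,172.9),(253.8,255.7),.051),('hole',(312,130),(237,191),.044)]:
    print(n,tri(a,b),onz(T,a,z).round(4),onz(S,b,z).round(4))
st=onz(T,(224,187.4),.049)
E
```

```text
Traceback (most recent call last):
  File "h.py", line 10, in ray
    return np.array(d['eye']),np.array(d['rotation'])@np.array([p[0],p[1],1.])
                              ~~~~~~~~~~~~~~~~~~~~~~~^~~~~~~~~~~~~~~~~~~~~~~~~
ValueError: matmul: Input operand 1 has a mismatch in its core dimension 0, with gufunc signature (n?,k),(k,m?)->(n?,m?) (size 3 is different from 4)
```

```bash
sed -i "s/np.array(d\['rotation'\])/rm(d)/" h.py; cat >> h.py <<'E'
def rm(d): return R.from_quat(d['rotation'],scalar_first=True).as_matrix()
E
python3 - <<'E'
from h import *
import pickle
T=pickle.load(open('top0.pkl','rb'));S=pickle.load(open('side0.pkl','rb'))
def tri(a,b):
    e1,r1=ray(T,a);e2,r2=ray(S,b);s=np.linalg.lstsq(np.c_[r1,-r2],e2-e1,rcond=None)[0];p,q=e1+s[0]*r1,e2+s[1]*r2
    return ((p+q)/2).round(4),((p-q)*1000).round(1)
for n,a,b,z in [('stud',(224.0,187.4),(265.7,268.5),.049),('wheel',(235.6,172.9),(253.8,255.7),.051),('hole',(312,130),(237,191),.044)]:
    print(n,tri(a,b),onz(T,a,z).round(4),onz(S,b,z).round(4))
E
```

```text
stud (array([0.6018, 0.1248, 0.0513]), array([1.3, 0.2, 0.3])) [0.6029 0.1254 0.049 ] [0.6019 0.1232 0.049 ]
wheel (array([0.6384, 0.0976, 0.0503]), array([1.8, 0.3, 0.5])) [0.6391 0.0976 0.051 ] [0.6371 0.0982 0.051 ]
hole (array([ 0.7518, -0.0918,  0.0469]), array([0.8, 0.1, 0.3])) [ 0.7533 -0.0918  0.044 ] [ 0.7529 -0.0948  0.044 ]
```

```bash
cat >> h.py <<'E'
TH=np.radians(143.)  # wrench x axis direction
def rel(p,yaw=None):
    s=manip.state(); Q=R.from_quat(s['tool_rot'],scalar_first=True)
    print('t',round(s['time'],2),'pos',(s['tool_pos']*1000).round(1),'F',s['contact_force'].round(1),'w',round(s['gripper_width'],3))
    print('shift mm',(Q.inv().apply(np.array(p)-s['tool_pos'])*1000).round(1))
    if yaw is not None:
        c,n=np.cos(yaw),np.sin(yaw); G=R.from_matrix(np.array([[c,n,0],[n,-c,0],[0,0,-1]]).T)
        G=R.from_matrix(np.c_[[c,n,0],[n,-c,0],[0,0,-1]])
        print('turn deg',np.degrees((Q.inv()*G).as_rotvec()).round(2))
E
sed -i '/n,-c,0\],\[0,0,-1\]\]).T/d' h.py
python3 -c "
from h import *
print(manip.tcp_to_tips)
rel([.638,.098,.12],TH-np.pi/2)"
```

```text
0.014
t 0.1 pos [ 188.6 -595.2  215.5] F [-1.4 -0.3  0.1] w 0.995
shift mm [ 637.7 -525.    96.6]Traceback (most recent call last):
  File "<string>", line 4, in <module>
    rel([.638,.098,.12],TH-np.pi/2)
    ~~~^^^^^^^^^^^^^^^^^^^^^^^^^^^^
  File "h.py", line 23, in rel
    G=R.from_matrix(np.c_[[c,n,0],[n,-c,0],[0,0,-1]])
                           ^
NameError: name 'c' is not defined
```

```bash
sed -i 's/^        G=R/        c,n=np.cos(yaw),np.sin(yaw); G=R/' h.py
```

Call:
servo_tool(
  moves=[
    [[20, -17, 3, 0, 0, 0, 0], [45, -37, 7, 0, 0, 0, 0], [45, -37, 7, 0, 0, 0, 0], [45, -37, 7, 0, 0, 0, 0], [45, -37, 7, 0, 0, 0, 0], [45, -37, 7, 0, 0, 0, 0], [45, -37, 7, 0, 0, 0, 0], [45, -37, 7, 0, 0, 0, 0], [45, -37, 7, 0, 0, 0, 0], [45, -37, 7, 0, 0, 0, 0], [45, -37, 7, 0, 0, 0, 0], [45, -37, 7, 0, 0, 0, 0]],
  ],
)

```text
time: 1.6
tool_pos: [0.5522, -0.0342, 0.1361]
tool_rot: [0.0, 0.988, 0.153, -0.0]
contact_force: [0.4, -0.8, -0.7]
gripper_width: -0.006
grasp_force: 0.0
```

Call:
servo_tool(
  moves=[
    [[45, -37, 7, 0, 0, 0, 0], [45, -37, 7, 0, 0, 0, 0], [25, -21, 3, 0, 0, 0, 0], [0, 0, 0, 0, 0, -9, 0], [0, 0, 0, 0, 0, -9, 0], [0, 0, 0, 0, 0, -9, 0], [0, 0, 0, 0, 0, -8.5, 0], [0, 0, 0, 0, 0, 0, 0], [0, 0, 0, 0, 0, 0, 0]],
  ],
)

```text
time: 2.72
tool_pos: [0.6323, 0.0892, 0.1192]
tool_rot: [-0.0, 0.895, 0.446, -0.0]
contact_force: [-0.4, 1.1, 0.1]
gripper_width: 0.001
grasp_force: 0.0
```

```bash
python3 -c "
from h import *
rel([.638,.098,.07],TH-np.pi/2)
a=grab('top')['image'];b=grab('side')['image']
a=a[135:215,190:270];b=b[205:285,220:300]
cv2.imwrite('pics/c1.png',np.hstack([cv2.resize(x,(400,400),interpolation=cv2.INTER_CUBIC) for x in(a,b)]))"
```

```text
t 2.73 pos [632.3  89.2 119.2] F [-0.4  1.1  0.1] w 0.001
shift mm [10.5 -0.8 49.2]
turn deg [-0.03  0.02 -0.04]
```

View pics/c1.png

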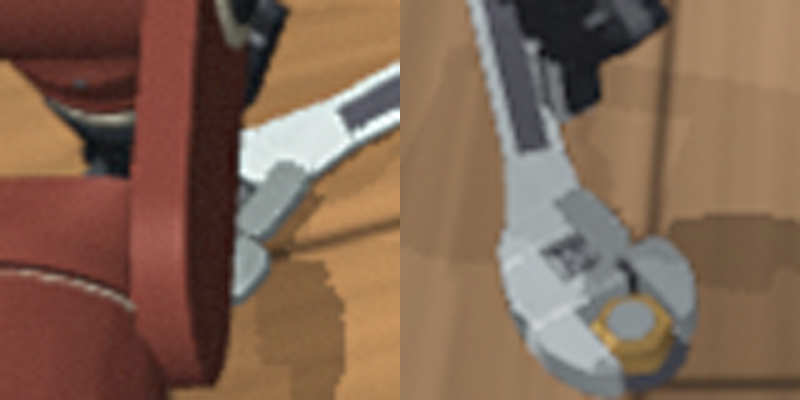

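The side view shows a clear wheel at crop (568,255) and a dark fingertip above it, with its tip near side px (254,228). I need the tip size, so I'll move over the wheel and look closer.

Call:
servo_tool(
  moves=[
    [[10, 0, 20, 0, 0, 0, 0], [0.5, 0, 18, 0, 0, 0, 0], [0, 0, 0, 0, 0, 0, 0], [0, 0, 0, 0, 0, 0, 0]],
  ],
)

```text
time: 3.32
tool_pos: [0.6387, 0.0976, 0.0811]
tool_rot: [-0.0, 0.895, 0.447, -0.0]
contact_force: [-0.4, 0.2, -0.0]
gripper_width: -0.001
grasp_force: 0.0
```

```bash
python3 -c "
from h import *
rel([.638,.098,.065],TH-np.pi/2)
d=grab('side');s=manip.state();Q=R.from_quat(s['tool_rot'],scalar_first=True)
pts=[s['tool_pos']+Q.apply([x,y,.014]) for x in(-.011,.011) for y in(-.01,0,.01)]
print(proj(d,pts).round(1).tolist())
b=d['image'][200:280,210:310]
cv2.imwrite('pics/c2.png',cv2.resize(b,(750,600),interpolation=cv2.INTER_CUBIC))"
```

```text
t 3.33 pos [638.7  97.6  81.1] F [-0.4  0.2 -0. ] w -0.001
shift mm [-0.1 -0.8 16.1]
turn deg [-0.03  0.03  0.08]
[[259.2, 250.5], [256.6, 247.7], [254.0, 244.9], [250.4, 255.5], [247.8, 252.7], [245.3, 249.8]]
```

View pics/c2.png

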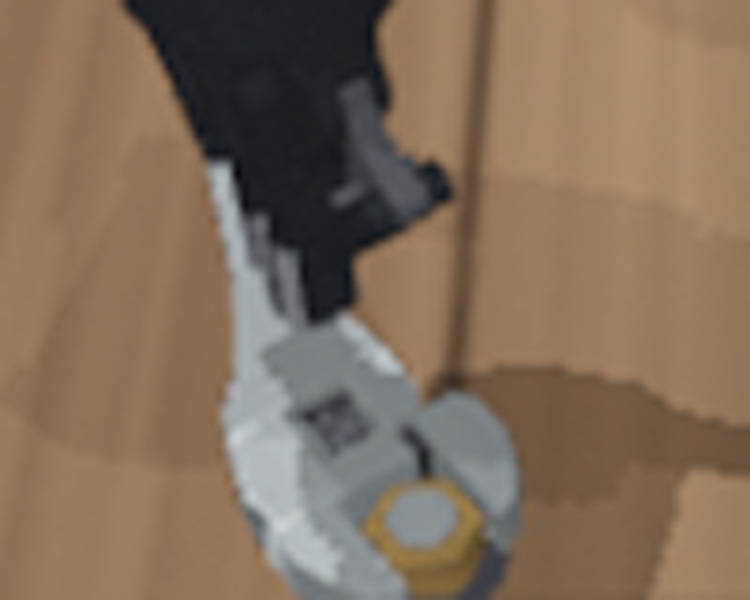

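Side view: the fingertip ends at crop (290–355, 300–325), above the wheel at (335,420). I'll descend gently until contact.

Call:
servo_tool(
  moves=[
    [[0, 4, 6, 0, 0, 0, 0], [0, 0, 5, 0, 0, 0, 0], [0, 0, 1.5, 0, 0, 0, 0], [0, 0, 0.5, 0, 0, 0, 0], [0, 0, 0, 0, 0, 0, 0]],
  ],
)

```text
time: 4.0
tool_pos: [0.6421, 0.0952, 0.0687]
tool_rot: [0.0, 0.895, 0.447, 0.0]
contact_force: [0.8, 0.1, 0.5]
gripper_width: 0.001
grasp_force: 0.0
```

Call:
servo_tool(
  moves=[
    [[0, 0, 0.5, 0, 0, 0, 0], [0, 0, 0.5, 0, 0, 0, 0], [0, 0, 0, 0, 0, 0, 0]],
  ],
)

```text
time: 4.38
tool_pos: [0.6421, 0.0952, 0.0676]
tool_rot: [-0.0, 0.895, 0.447, 0.0]
contact_force: [0.9, 0.3, 0.3]
gripper_width: -0.002
grasp_force: 0.0
```

Call:
servo_tool(
  moves=[
    [[0, 0, 0.5, 0, 0, 0, 0], [0, 0, 0.5, 0, 0, 0, 0], [0, 0, 0, 0, 0, 0, 0]],
  ],
)

```text
time: 4.75
tool_pos: [0.642, 0.0952, 0.0665]
tool_rot: [-0.0, 0.895, 0.447, -0.0]
contact_force: [0.3, 0.0, 0.3]
gripper_width: -0.0
grasp_force: 0.0
```

Call:
servo_tool(
  moves=[
    [[0, 0, 0.5, 0, 0, 0, 0], [0, 0, 0.5, 0, 0, 0, 0], [0, 0, 0, 0, 0, 0, 0]],
  ],
)

```text
time: 5.12
tool_pos: [0.6421, 0.0952, 0.0655]
tool_rot: [-0.0, 0.895, 0.447, -0.0]
contact_force: [-0.7, -0.4, 0.4]
gripper_width: 0.001
grasp_force: 0.0
```

Call:
servo_tool(
  moves=[
    [[0, 0, 0.5, 0, 0, 0, 0], [0, 0, 0, 0, 0, 0, 0]],
  ],
)

```text
time: 5.38
tool_pos: [0.642, 0.0952, 0.065]
tool_rot: [-0.0, 0.895, 0.447, -0.0]
contact_force: [-0.7, -0.5, 0.2]
gripper_width: 0.004
grasp_force: 0.0
```

Call:
servo_tool(
  moves=[
    [[0, 0, 0.5, 0, 0, 0, 0], [0, 0, 0, 0, 0, 0, 0]],
  ],
)

```text
time: 5.62
tool_pos: [0.6421, 0.0952, 0.0646]
tool_rot: [-0.0, 0.895, 0.447, -0.0]
contact_force: [0.1, -0.3, 0.5]
gripper_width: 0.002
grasp_force: 0.0
```

Call:
servo_tool(
  moves=[
    [[0, 0, 0.4, 0, 0, 0, 0], [0, 0, 0, 0, 0, 0, 0]],
  ],
)

```text
time: 5.88
tool_pos: [0.6421, 0.0952, 0.0641]
tool_rot: [-0.0, 0.895, 0.447, -0.0]
contact_force: [-0.4, 0.0, -0.0]
gripper_width: -0.002
grasp_force: 0.0
```

Call:
servo_tool(
  moves=[
    [[0, 0, 0.4, 0, 0, 0, 0], [0, 0, 0, 0, 0, 0, 0]],
  ],
)

```text
time: 6.12
tool_pos: [0.6421, 0.0952, 0.0638]
tool_rot: [-0.0, 0.895, 0.447, -0.0]
contact_force: [-0.0, -0.0, -0.1]
gripper_width: 0.003
grasp_force: 0.0
```

```bash
python3 -c "
from h import *
rel([.638,.098,.065],TH-np.pi/2)
d=grab('side')
b=d['image'][210:285,220:290]
cv2.imwrite('pics/c3.png',cv2.resize(b,(560,600),interpolation=cv2.INTER_CUBIC))"
```

```text
t 6.12 pos [642.1  95.2  63.8] F [-0.  -0.  -0.1] w 0.003
shift mm [-0.2 -4.9 -1.2]
turn deg [-0.    0.    0.08]
```

View pics/c3.png

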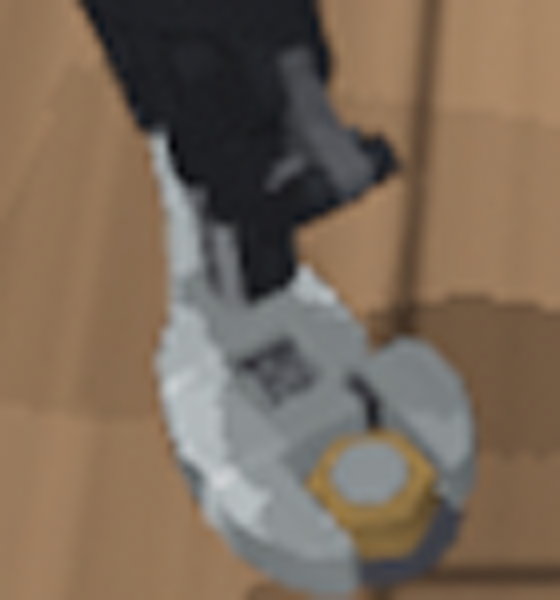

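The tip shows at crop (250,300), about 7 px above the wheel at (275,370). I'll compare that with the projected tool axis.

```bash
python3 -c "
from h import *
import pickle
d=pickle.load(open('side0.pkl','rb'))
s=manip.state();Q=R.from_quat(s['tool_rot'],scalar_first=True)
for x in(-.011,.011):
  for y in(-.012,.012):
    for k in (-.06,-.02,0,.014): print(x,y,k,((proj(d,s['tool_pos']+Q.apply([x,y,k]))[0]-[220,210])*8).round())
"
```

```text
-0.011 -0.012 -0.06 [292. 174.]
-0.011 -0.012 -0.02 [305. 279.]
-0.011 -0.012 0 [312. 330.]
-0.011 -0.012 0.014 [316. 364.]
-0.011 0.012 -0.06 [240. 121.]
-0.011 0.012 -0.02 [255. 226.]
-0.011 0.012 0 [263. 276.]
-0.011 0.012 0.014 [267. 311.]
0.011 -0.012 -0.06 [218. 215.]
0.011 -0.012 -0.02 [234. 320.]
0.011 -0.012 0 [242. 370.]
0.011 -0.012 0.014 [247. 404.]
0.011 0.012 -0.06 [167. 160.]
0.011 0.012 -0.02 [184. 265.]
0.011 0.012 0 [193. 315.]
0.011 0.012 0.014 [198. 350.]
```

```bash
python3 -c "
from h import *
d=grab('side')['image'];o=cv2.imread('pics/side0.png')
f=lambda im:cv2.resize(cv2.convertScaleAbs(im[230:270,235:275],alpha=1.5,beta=-60),(400,400),interpolation=cv2.INTER_NEAREST)
cv2.imwrite('pics/c4.png',np.hstack([f(o),f(d)]))"
```

```text
(no output)
```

View pics/c4.png

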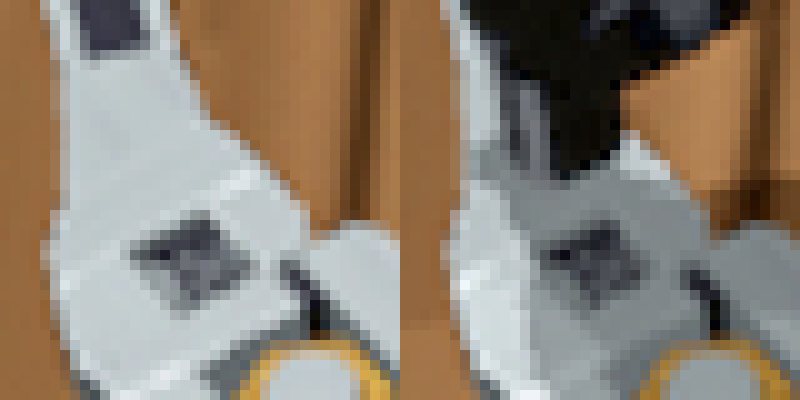

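The wheel window is fully visible, so the tip hasn't reached it. I'll keep descending in small guarded steps.

Call:
servo_tool(
  moves=[
    [[0, 0, 0.4, 0, 0, 0, 0], [0, 0, 0, 0, 0, 0, 0]],
  ],
)

```text
time: 6.48
tool_pos: [0.642, 0.0952, 0.0633]
tool_rot: [-0.0, 0.895, 0.447, -0.0]
contact_force: [0.1, -0.3, -0.8]
gripper_width: -0.002
grasp_force: 0.0
```

Call:
servo_tool(
  moves=[
    [[0, 0, 0.4, 0, 0, 0, 0], [0, 0, 0, 0, 0, 0, 0]],
  ],
)

```text
time: 6.72
tool_pos: [0.642, 0.0952, 0.0629]
tool_rot: [-0.0, 0.895, 0.447, -0.0]
contact_force: [0.1, -0.4, -1.1]
gripper_width: 0.004
grasp_force: 0.0
```

Call:
servo_tool(
  moves=[
    [[0, 0, 0.4, 0, 0, 0, 0], [0, 0, 0, 0, 0, 0, 0]],
  ],
)

```text
time: 6.98
tool_pos: [0.6421, 0.0952, 0.0626]
tool_rot: [-0.0, 0.895, 0.447, -0.0]
contact_force: [-0.2, 0.4, -1.6]
gripper_width: 0.001
grasp_force: 0.0
```

Call:
servo_tool(
  moves=[
    [[0, 0, 0, 0, 0, 0, 0], [0, 0, 0, 0, 0, 0, 0]],
  ],
)

```text
time: 7.22
tool_pos: [0.6421, 0.0952, 0.0626]
tool_rot: [0.0, 0.895, 0.447, 0.0]
contact_force: [0.0, 0.1, -0.2]
gripper_width: 0.0
grasp_force: 0.0
```

Call:
servo_tool(
  moves=[
    [[0, 0, 0.5, 0, 0, 0, 0], [0, 0, 0, 0, 0, 0, 0]],
  ],
)

```text
time: 7.48
tool_pos: [0.6421, 0.0952, 0.062]
tool_rot: [-0.0, 0.895, 0.447, -0.0]
contact_force: [-0.1, 0.3, -0.2]
gripper_width: 0.001
grasp_force: 0.0
```

Call:
servo_tool(
  moves=[
    [[0, 0, 0.5, 0, 0, 0, 0], [0, 0, 0, 0, 0, 0, 0]],
  ],
)

```text
time: 7.72
tool_pos: [0.6421, 0.0952, 0.0615]
tool_rot: [-0.0, 0.895, 0.447, -0.0]
contact_force: [-0.2, 0.1, 0.4]
gripper_width: -0.001
grasp_force: 0.0
```

Call:
servo_tool(
  moves=[
    [[0, 0, 0.7, 0, 0, 0, 0], [0, 0, 0, 0, 0, 0, 0]],
  ],
)

```text
time: 7.98
tool_pos: [0.642, 0.0952, 0.0608]
tool_rot: [-0.0, 0.895, 0.447, -0.0]
contact_force: [-0.2, 1.3, -0.5]
gripper_width: 0.0
grasp_force: 0.0
```

Call:
servo_tool(
  moves=[
    [[0, 0, 0.7, 0, 0, 0, 0], [0, 0, 0, 0, 0, 0, 0]],
  ],
)

```text
time: 8.22
tool_pos: [0.642, 0.0952, 0.0601]
tool_rot: [-0.0, 0.895, 0.447, -0.0]
contact_force: [0.1, 0.6, -0.4]
gripper_width: 0.003
grasp_force: 0.0
```

Call:
servo_tool(
  moves=[
    [[0, 0, 0.7, 0, 0, 0, 0], [0, 0, 0, 0, 0, 0, 0]],
  ],
)

```text
time: 8.48
tool_pos: [0.642, 0.0952, 0.0594]
tool_rot: [-0.0, 0.895, 0.447, -0.0]
contact_force: [-0.5, 0.9, -0.1]
gripper_width: -0.002
grasp_force: 0.0
```

Call:
servo_tool(
  moves=[
    [[0, 0, 0.7, 0, 0, 0, 0], [0, 0, 0, 0, 0, 0, 0]],
  ],
)

```text
time: 8.72
tool_pos: [0.6421, 0.0952, 0.0587]
tool_rot: [-0.0, 0.895, 0.447, -0.0]
contact_force: [-0.6, -0.5, 1.0]
gripper_width: -0.004
grasp_force: 0.0
```

```bash
python3 -c "
from h import *
d=grab('side');im=d['image']
for v in range(240,264): print(v,' '.join('%3d'%x for x in im[v,243:266].max(1)))
s=manip.state();Q=R.from_quat(s['tool_rot'],scalar_first=True)
for k in(-.015,0,.014): print(k,proj(d,[s['tool_pos']+Q.apply([x,y,k]) for x in(-.011,.011) for y in (-.007,.007)]).round().tolist())
"
```

```text
240 174 155  88  85 111  88  65  32  37  35  34  32  34  34  76 109 136 153 152 153 156 158 160
241 174 156  96  88 121 120  90  31  38  36  33  35  33  42 108 139 143 149 150 152 156 157 160
242 175 162 114  85 114 123  99  29  33  33  32  35  34  41 104 137 138 146 150 153 155 158 160
243 157 150 114  72 101 122  99  36  34  34  34  35  33  37 126 155 134 142 151 154 156 158 160
244 126 126 107  72  95 122 104  53  34  35  36  37  34  26 144 175 142 135 148 154 157 159 160
245 128 129 119  88  93 121 106  62  33  36  35  36  34  24 115 170 168 141 143 154 157 159 160
246 128 129 125 101  93 119 110  71  33  37  36  36  31  38 124 171 180 181 165 150 156 158 159
247 127 128 130 108  92 118 114  80  29  31  31  45  80 102 139 163 161 178 174 138 149 159 160
248 154 144 130 120 111 119 116  92  43  42  58  88 125 135 133 129 131 140 147 144 145 153 156
249 176 167 142 128 128 125 121 112  88  92 111 124 135 133 131 130 135 141 140 150 145 140 136
250 172 173 157 128 130 130 125 124 123 127 136 132 130 135 131 131 131 130 130 130 133 135 126
251 172 173 157 127 130 130 131 131 135 133 
[... 713 characters left out ...]
01  68  63
259 187 188 191 176 147 145 137 129 124 122 106  89 105 112 119 127 133 132 132 133 128 105  71
260 187 187 189 174 147 148 144 140 128 117 116 100 120 133 133 132 132 132 132 134 136 127  89
261 187 187 188 173 146 149 148 148 144 132 122 127 133 132 132 131 132 133 135 134 130 125  96
262 187 187 188 172 144 147 149 147 148 145 135 131 131 132 132 133 133 133 132 127 119 119 101
263 188 187 188 180 158 146 147 146 146 147 144 136 132 132 134 133 129 125 121 118 119 120 101
-0.015 [[257.0, 247.0], [254.0, 243.0], [248.0, 252.0], [245.0, 248.0]]
0 [[258.0, 251.0], [254.0, 247.0], [249.0, 256.0], [246.0, 252.0]]
0.014 [[258.0, 256.0], [255.0, 252.0], [250.0, 261.0], [246.0, 257.0]]
```

Call:
servo_tool(
  moves=[
    [[0, 0, 0.7, 0, 0, 0, 0], [0, 0, 0.7, 0, 0, 0, 0]],
  ],
)

```text
time: 9.02
tool_pos: [0.6421, 0.0952, 0.0574]
tool_rot: [0.0, 0.895, 0.447, 0.0]
contact_force: [0.0, 0.0, -0.2]
gripper_width: 0.003
grasp_force: 0.0
```

Call:
servo_tool(
  moves=[
    [[0, 0, 0.7, 0, 0, 0, 0], [0, 0, 0.7, 0, 0, 0, 0]],
  ],
)

```text
time: 9.28
tool_pos: [0.6421, 0.0952, 0.0559]
tool_rot: [-0.0, 0.895, 0.447, -0.0]
contact_force: [0.7, 0.1, 0.2]
gripper_width: -0.0
grasp_force: 0.0
```

Call:
servo_tool(
  moves=[
    [[0, 0, 0.7, 0, 0, 0, 0], [0, 0, 0.7, 0, 0, 0, 0]],
  ],
)

```text
time: 9.52
tool_pos: [0.6421, 0.0952, 0.0545]
tool_rot: [0.0, 0.895, 0.447, -0.0]
contact_force: [-0.6, 0.1, -0.6]
gripper_width: -0.001
grasp_force: 0.0
```

```bash
python3 -c "
from h import *
d=grab('side');im=d['image']
for v in range(240,260): print(v,' '.join('%3d'%x for x in im[v,243:266].max(1)))
"
```

```text
240 174 155  91  56  56  33  39  30  34  34  34  33  33  33  33  30  44  89 122 144 159 160 161
241 174 156  99  82 101  93  77  30  38  36  33  32  32  33  44  82 112 140 154 155 156 158 160
242 175 159 105  87 116 125 101  29  41  38  33  32  33  39  85 127 142 148 151 153 156 158 160
243 158 145 102  73 102 123 100  36  33  35  31  34  33  38 127 156 134 142 151 154 156 158 159
244 127 126 108  72  94 122 104  54  30  35  33  35  35  28 144 175 142 134 149 154 157 159 160
245 129 129 119  89  94 120 107  62  32  36  35  39  37  28 113 168 168 141 143 154 157 158 160
246 128 129 124  94  89 120 106  61  31  37  37  36  34  26 101 161 181 177 156 150 157 158 160
247 127 128 126  94  82 119 110  70  33  36  36  37  34  24 103 154 162 170 162 139 150 153 153
248 154 145 128 103  87 117 118  89  30  34  32  29  44  78 116 132 128 132 143 144 146 135 132
249 176 167 143 119 105 112 121  98  32  27  46  81 105 123 134 131 130 135 141 151 144 125 120
250 172 173 158 129 124 116 120 110  80  66  96 121 134 136 132 131 132 131 130 130 132 131 126
251 171 173 157 128 131 129 125 124 121 115 123 125 120 128 134 131 132 131 131 131 132 135 127
252 172 174 165 142 128 131 132 128 129 129 116 104  91 103 130 134 131 131 131 131 131 134 118
253 172 173 174 167 145 130 128 125 117 105  89  70  66  81 115 134 132 131 131 131 132 133 120
254 172 173 177 181 161 122 115 102  90  77  73  66  72  85 105 122 130 133 131 131 133 132 123
255 176 177 178 182 160 112  97  69  53  77  94  81  81  88  91 109 120 130 134 131 127 127 128
256 190 184 175 179 162 119 104  96  86  87  92  88  95 102  93  98 109 123 134 129 113 108 120
257 190 182 177 171 150 130 121 118 116  96  79  85  96  99  89  84 110 126 132 124  97  74  93
258 180 179 177 164 138 136 125 119 125 112  87  96  99  87  92 100 125 133 132 125 101  68  64
259 188 185 183 172 148 144 137 130 124 122 105  89 105 112 118 127 133 132 131 133 128 105  71
```

Call:
servo_tool(
  moves=[
    [[0, 0, 1, 0, 0, 0, 0], [0, 0, 1, 0, 0, 0, 0], [0, 0, 0, 0, 0, 0, 0]],
  ],
)

```text
time: 9.95
tool_pos: [0.642, 0.0952, 0.0524]
tool_rot: [-0.0, 0.895, 0.447, -0.0]
contact_force: [0.2, 0.5, -0.4]
gripper_width: -0.001
grasp_force: 0.0
```

Call:
servo_tool(
  moves=[
    [[0, 0, 1, 0, 0, 0, 0], [0, 0, 1, 0, 0, 0, 0], [0, 0, 0, 0, 0, 0, 0]],
  ],
)

```text
time: 10.32
tool_pos: [0.642, 0.0952, 0.0504]
tool_rot: [-0.0, 0.895, 0.447, -0.0]
contact_force: [0.9, -0.1, 0.4]
gripper_width: 0.001
grasp_force: 0.0
```

```bash
python3 -c "
from h import *
d=grab('side');im=d['image']; rel([.638,.098,.04])
cv2.imwrite('pics/c5.png',cv2.resize(im[180:270,210:310],(666,600),interpolation=cv2.INTER_CUBIC))
"
```

```text
t 10.38 pos [642.   95.2  50.5] F [-0.3  0.1 -0.6] w 0.005
shift mm [-0.2 -4.9 10.5]
```

View pics/c5.png

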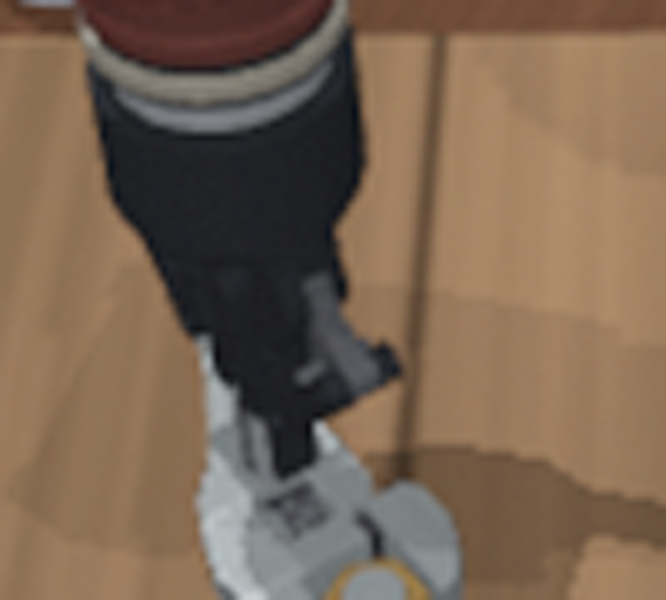

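The tip is at crop (290,475), just above and behind the wheel at (300,505). I estimate about 13 mm more, with contact near TCP z = 37.

Call:
servo_tool(
  moves=[
    [[0, 0, 1, 0, 0, 0, 0], [0, 0, 1, 0, 0, 0, 0], [0, 0, 1, 0, 0, 0, 0], [0, 0, 0, 0, 0, 0, 0]],
  ],
)

```text
time: 10.88
tool_pos: [0.642, 0.0952, 0.0474]
tool_rot: [-0.0, 0.895, 0.447, -0.0]
contact_force: [0.0, -0.2, -0.3]
gripper_width: 0.003
grasp_force: 0.0
```

Call:
servo_tool(
  moves=[
    [[0, 0, 1, 0, 0, 0, 0], [0, 0, 1, 0, 0, 0, 0], [0, 0, 1, 0, 0, 0, 0], [0, 0, 0, 0, 0, 0, 0]],
  ],
)

```text
time: 11.38
tool_pos: [0.642, 0.0952, 0.0445]
tool_rot: [-0.0, 0.895, 0.447, -0.0]
contact_force: [0.7, -0.5, 0.0]
gripper_width: -0.002
grasp_force: 0.0
```

Call:
servo_tool(
  moves=[
    [[0, 0, 0.6, 0, 0, 0, 0], [0, 0, 0.6, 0, 0, 0, 0], [0, 0, 0, 0, 0, 0, 0]],
  ],
)

```text
time: 11.75
tool_pos: [0.642, 0.0952, 0.0434]
tool_rot: [-0.0, 0.895, 0.447, -0.0]
contact_force: [-0.9, -0.2, 0.6]
gripper_width: 0.002
grasp_force: 0.0
```

Call:
servo_tool(
  moves=[
    [[0, 0, 0.6, 0, 0, 0, 0], [0, 0, 0.6, 0, 0, 0, 0], [0, 0, 0, 0, 0, 0, 0]],
  ],
)

```text
time: 12.12
tool_pos: [0.642, 0.0952, 0.0421]
tool_rot: [-0.0, 0.895, 0.447, -0.0]
contact_force: [0.3, -0.4, 0.4]
gripper_width: 0.0
grasp_force: 0.0
```

Call:
servo_tool(
  moves=[
    [[0, 0, 0.6, 0, 0, 0, 0], [0, 0, 0.6, 0, 0, 0, 0], [0, 0, 0, 0, 0, 0, 0]],
  ],
)

```text
time: 12.5
tool_pos: [0.642, 0.0952, 0.0409]
tool_rot: [-0.0, 0.895, 0.447, -0.0]
contact_force: [-0.5, -0.1, 0.1]
gripper_width: 0.001
grasp_force: 0.0
```

Call:
servo_tool(
  moves=[
    [[0, 0, 0.5, 0, 0, 0, 0], [0, 0, 0, 0, 0, 0, 0]],
  ],
)

```text
time: 12.75
tool_pos: [0.6421, 0.0952, 0.0404]
tool_rot: [-0.0, 0.895, 0.447, -0.0]
contact_force: [0.7, 0.9, -0.4]
gripper_width: -0.001
grasp_force: 0.0
```

```bash
python3 -c "
from h import *
d=grab('side');im=d['image'];rel([.638,.098,.04])
for v in range(244,262): print(v,' '.join('%3d'%x for x in im[v,243:266].max(1)))
"
```

```text
t 12.8 pos [642.1  95.2  40.5] F [ 0.4 -0.2  0.4] w 0.001
shift mm [-0.2 -4.9  0.5]
244 129 127 109  65  33  31  33  34  34  33  33  33  33  34  32  33  32  32  44  96 131 151 163
245 129 130 120  88  64  66  50  37  32  33  34  34  33  32  30  29  46  75 111 146 161 161 160
246 128 130 125  98  88 107  94  64  33  37  34  34  33  33  37  77 108 119 137 153 159 159 161
247 128 130 125  97  89 120 116  82  31  36  34  34  32  31  54 111 138 135 128 134 144 144 146
248 145 130 127  98  87 118 118  90  29  32  33  34  34  32  63 113 134 132 136 140 131 111 120
249 168 143 126 103  86 112 123 100  28  32  35  37  38  33  59 112 134 131 139 159 146 117 121
250 174 157 125 107  78 101 122  99  36  33  35  37  37  33  47 104 134 132 135 141 138 134 130
251 172 165 143 118  88  93 121 104  54  33  35  36  37  34  32  98 134 132 131 130 131 138 130
252 173 175 167 139  92  87 121 106  61  33  34  36  36  44  84 122 133 131 132 132 132 133 117
253 173 173 174 168 124  86 119 109  69  30  34  42  44  64 114 137 133 131 131 132 132 133 121
254 172 173 177 183 156 102 118 117  93  45  31  49  62  78 106 123 131 132 131 131 133 132 123
255 175 177 179 176 148 113 108 117 108  78  73  75  83  88  93 109 120 130 134 131 127 127 129
256 190 184 177 161 130 121 109 115 110  95  93  90  96 101  94  99 109 123 135 130 113 108 120
257 190 184 172 149 132 131 122 117 115  96  78  85  96  99  89  84 111 126 132 124  97  74  92
258 174 177 161 129 132 133 126 118 125 111  85  95 100  87  91 100 125 132 132 125 100  68  65
259 181 182 165 134 141 140 137 131 125 122 106  90 105 111 119 128 132 131 132 133 128 105  70
260 189 189 171 142 150 150 144 137 124 117 115  99 120 133 133 133 133 132 132 133 136 128  89
261 188 189 173 146 148 149 149 144 139 132 122 128 133 132 131 132 132 133 134 134 130 126  95
```

Call:
servo_tool(
  moves=[
    [[0, 0, 0.5, 0, 0, 0, 0], [0, 0, 0.4, 0, 0, 0, 0], [0, 0, 0, 0, 0, 0, 0]],
  ],
)

```text
time: 13.18
tool_pos: [0.642, 0.0952, 0.0395]
tool_rot: [-0.0, 0.895, 0.447, -0.0]
contact_force: [0.6, 0.6, -0.4]
gripper_width: -0.001
grasp_force: 0.0
```

Call:
servo_tool(
  moves=[
    [[0, 0, 0.4, 0, 0, 0, 0], [0, 0, 0.3, 0, 0, 0, 0], [0, 0, 0, 0, 0, 0, 0]],
  ],
)

```text
time: 13.55
tool_pos: [0.6421, 0.0952, 0.0389]
tool_rot: [-0.0, 0.895, 0.447, -0.0]
contact_force: [0.4, -0.1, 0.7]
gripper_width: 0.0
grasp_force: 0.0
```

```bash
python3 -c "
from h import *
import pickle
d=pickle.load(open('side0.pkl','rb'))
u=np.array([np.cos(TH),np.sin(TH)]);w=np.array([-u[1],u[0]])
for z in(.051,.055,.06):
  for p in ((256.8,251.5),(252.3,254.5),(247,252)):
    q=onz(d,p,z)[:2]-[.6421,.0952]; print(z,p,'tool x %.1f y %.1f'%(-1000*q@w,-1000*q@u))
rel([.638,.098,.04])
"
```

```text
0.051 (256.8, 251.5) tool x -12.1 y 0.1
0.051 (252.3, 254.5) tool x 0.0 y -1.0
0.051 (247, 252) tool x 5.1 y 12.1
0.055 (256.8, 251.5) tool x -10.5 y -3.0
0.055 (252.3, 254.5) tool x 1.6 y -4.1
0.055 (247, 252) tool x 6.7 y 8.9
0.06 (256.8, 251.5) tool x -8.5 y -6.9
0.06 (252.3, 254.5) tool x 3.5 y -7.9
0.06 (247, 252) tool x 8.5 y 5.0
t 13.55 pos [642.1  95.2  38.9] F [ 0.4 -0.1  0.7] w 0.0
shift mm [-0.2 -4.9 -1.1]
```

Call:
servo_tool(
  moves=[
    [[0, 0, 0.5, 0, 0, 0, 0], [0, 0, 0.5, 0, 0, 0, 0], [0, 0, 0, 0, 0, 0, 0]],
  ],
)

```text
time: 13.92
tool_pos: [0.642, 0.0952, 0.0378]
tool_rot: [-0.0, 0.895, 0.447, -0.0]
contact_force: [-0.5, 0.6, -0.1]
gripper_width: 0.006
grasp_force: 0.0
```

Call:
servo_tool(
  moves=[
    [[0, 0, 0.5, 0, 0, 0, 0], [0, 0, 0.5, 0, 0, 0, 0], [0, 0, 0, 0, 0, 0, 0]],
  ],
)

```text
time: 14.3
tool_pos: [0.642, 0.0952, 0.0368]
tool_rot: [-0.0, 0.895, 0.447, -0.0]
contact_force: [0.1, 0.3, -0.0]
gripper_width: -0.003
grasp_force: 0.0
```

Call:
servo_tool(
  moves=[
    [[0, 0, 0.4, 0, 0, 0, 0], [0, 0, 0.4, 0, 0, 0, 0], [0, 0, 0, 0, 0, 0, 0]],
  ],
)

```text
time: 14.68
tool_pos: [0.6422, 0.0952, 0.0363]
tool_rot: [0.0, 0.895, 0.447, 0.0]
contact_force: [-1.0, 0.8, 1.1]
gripper_width: 0.0
grasp_force: 0.8
```

Call:
servo_tool(
  moves=[
    [[0, 0, 0.4, 0, 0, 0, 0], [0, 0, 0, 0, 0, 0, 0]],
  ],
)

```text
time: 14.92
tool_pos: [0.6422, 0.0952, 0.0363]
tool_rot: [0.0, 0.895, 0.447, 0.0]
contact_force: [-2.3, -0.1, 4.7]
gripper_width: 0.001
grasp_force: 2.4
```

Call:
servo_tool(
  moves=[
    [[0, 0, 0.3, 0, 0, 0, 0], [0, 0, 0, 0, 0, 0, 0]],
  ],
)

```text
time: 15.18
tool_pos: [0.6422, 0.0952, 0.0362]
tool_rot: [0.0, 0.895, 0.447, 0.0]
contact_force: [-3.3, 0.0, 7.2]
gripper_width: 0.001
grasp_force: 3.2
```

Contact made: 7 N, stiffness about 8 N/mm. Now I'll stroke towards the mouth (tool −y).

Call:
servo_tool(
  moves=[
    [[0, -1.5, 0, 0, 0, 0, 0], [0, -1.5, 0, 0, 0, 0, 0], [0, -1, 0, 0, 0, 0, 0]],
  ],
)

```text
time: 15.55
tool_pos: [0.6399, 0.0972, 0.0363]
tool_rot: [0.001, 0.895, 0.447, 0.001]
contact_force: [1.4, -3.0, 4.9]
gripper_width: 0.004
grasp_force: 2.7
```

Call:
servo_tool(
  moves=[
    [[0, -1.5, 0, 0, 0, 0, 0], [0, -1.5, 0, 0, 0, 0, 0], [0, 0, 0, 0, 0, 0, 0]],
  ],
)

```text
time: 15.92
tool_pos: [0.6373, 0.0992, 0.0362]
tool_rot: [0.001, 0.895, 0.447, 0.001]
contact_force: [0.4, -2.6, 6.3]
gripper_width: 0.001
grasp_force: 2.8
```

Call:
servo_tool(
  moves=[
    [[0, -1.5, 0, 0, 0, 0, 0], [0, -1.5, 0, 0, 0, 0, 0], [0, 0, 0, 0, 0, 0, 0]],
  ],
)

```text
time: 16.3
tool_pos: [0.6349, 0.101, 0.0362]
tool_rot: [0.001, 0.895, 0.447, 0.001]
contact_force: [-0.3, -2.7, 5.4]
gripper_width: -0.002
grasp_force: 2.8
```

Call:
servo_tool(
  moves=[
    [[0, -1.5, 0, 0, 0, 0, 0], [0, -1, 0, 0, 0, 0, 0], [0, 0, 0, 0, 0, 0, 0]],
  ],
)

```text
time: 16.68
tool_pos: [0.6325, 0.1029, 0.0359]
tool_rot: [0.0, 0.895, 0.447, 0.0]
contact_force: [-0.5, -2.8, 5.3]
gripper_width: 0.001
grasp_force: 2.7
```

Call:
servo_tool(
  moves=[
    [[0, -1.5, 0, 0, 0, 0, 0], [0, -1, 0, 0, 0, 0, 0], [0, 0, 0, 0, 0, 0, 0]],
  ],
)

```text
time: 17.05
tool_pos: [0.6291, 0.1048, 0.0344]
tool_rot: [-0.001, 0.895, 0.447, -0.001]
contact_force: [-0.8, 1.3, 0.5]
gripper_width: 0.002
grasp_force: 0.8
```

Rolling works (about 2.2 N of rub) until the tip leaves the rim. Next stroke: lift, return, press, roll 12 mm.

Call:
servo_tool(
  moves=[
    [[0, 0, -5, 0, 0, 0, 0], [0, 16.5, 0, 0, 0, 0, 0], [0, 0, 2, 0, 0, 0, 0], [0, 0, 2, 0, 0, 0, 0], [0, 0, 1, 0, 0, 0, 0], [0, 0, 0, 0, 0, 0, 0]],
  ],
)

```text
time: 17.8
tool_pos: [0.6435, 0.094, 0.0362]
tool_rot: [0.0, 0.895, 0.447, -0.0]
contact_force: [-1.3, -3.4, 5.0]
gripper_width: -0.003
grasp_force: 2.5
```

Call:
servo_tool(
  moves=[
    [[0, -2, 0, 0, 0, 0, 0], [0, -2, 0, 0, 0, 0, 0], [0, -2, 0, 0, 0, 0, 0]],
  ],
)

```text
time: 18.18
tool_pos: [0.6392, 0.0977, 0.0363]
tool_rot: [0.001, 0.895, 0.447, 0.001]
contact_force: [1.3, -2.7, 5.0]
gripper_width: -0.0
grasp_force: 2.7
```

Call:
servo_tool(
  moves=[
    [[0, -2, 0, 0, 0, 0, 0], [0, -2, 0, 0, 0, 0, 0], [0, -1.5, 0, 0, 0, 0, 0]],
  ],
)

```text
time: 18.55
tool_pos: [0.6348, 0.1011, 0.0362]
tool_rot: [0.001, 0.895, 0.447, 0.001]
contact_force: [1.3, -2.7, 4.9]
gripper_width: -0.002
grasp_force: 2.7
```

Call:
servo_tool(
  moves=[
    [[0, 0, -5, 0, 0, 0, 0], [0, 11.5, 0, 0, 0, 0, 0], [0, 0, 0, 0, 0, 0, 0]],
  ],
)

```text
time: 18.92
tool_pos: [0.6435, 0.0939, 0.0399]
tool_rot: [-0.0, 0.895, 0.446, -0.0]
contact_force: [-0.4, -1.1, 0.1]
gripper_width: -0.006
grasp_force: 0.0
```

```bash
python3 -c "
from h import *
d=grab('side');im=d['image'];o=cv2.imread('pics/side0.png')
f=lambda im:cv2.resize(im[245:290,240:285],(400,400),interpolation=cv2.INTER_CUBIC)
cv2.imwrite('pics/c6.png',np.hstack([f(o),f(im)]))"
```

```text
(no output)
```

View pics/c6.png

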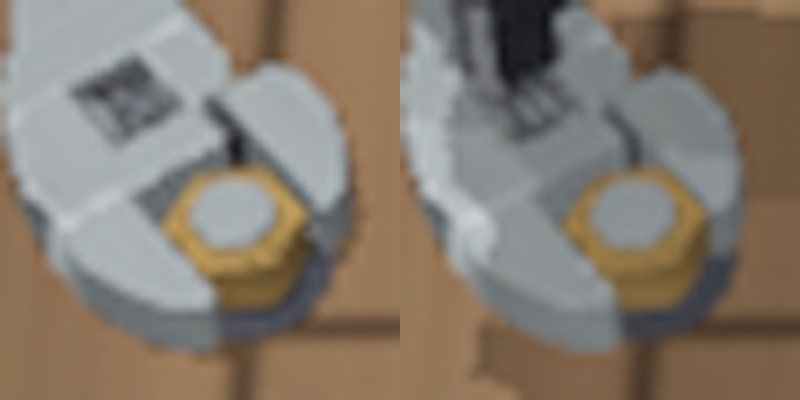

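The crop shows the jaw moving in: the slit to the head has narrowed, with a small gap still at the nut. More strokes.

Call:
servo_tool(
  moves=[
    [[0, 0, 3, 0, 0, 0, 0], [0, 0, 2, 0, 0, 0, 0], [0, -2, 0, 0, 0, 0, 0], [0, -2, 0, 0, 0, 0, 0]],
  ],
)

```text
time: 19.48
tool_pos: [0.6411, 0.0965, 0.0363]
tool_rot: [0.001, 0.895, 0.447, 0.001]
contact_force: [2.4, -1.2, 3.5]
gripper_width: -0.003
grasp_force: 1.7
```

Call:
servo_tool(
  moves=[
    [[0, -2, 0, 0, 0, 0, 0], [0, -2, 0, 0, 0, 0, 0]],
  ],
)

```text
time: 19.73
tool_pos: [0.6376, 0.099, 0.0362]
tool_rot: [0.001, 0.895, 0.447, 0.001]
contact_force: [2.0, -2.4, 5.5]
gripper_width: -0.001
grasp_force: 2.8
```

Call:
servo_tool(
  moves=[
    [[0, -2, 0, 0, 0, 0, 0], [0, -2, 0, 0, 0, 0, 0]],
  ],
)

```text
time: 19.98
tool_pos: [0.6344, 0.1011, 0.0362]
tool_rot: [0.001, 0.895, 0.447, 0.001]
contact_force: [1.7, -4.1, 6.2]
gripper_width: -0.001
grasp_force: 2.6
```

Call:
servo_tool(
  moves=[
    [[0, 0, -5, 0, 0, 0, 0], [0, 12, 0, 0, 0, 0, 0], [0, 0, 3, 0, 0, 0, 0], [0, 0, 2, 0, 0, 0, 0], [0, -2, 0, 0, 0, 0, 0], [0, -2, 0, 0, 0, 0, 0]],
  ],
)

```text
time: 20.72
tool_pos: [0.6412, 0.0965, 0.0363]
tool_rot: [0.001, 0.895, 0.447, 0.001]
contact_force: [2.1, -1.8, 4.2]
gripper_width: -0.0
grasp_force: 2.0
```

Call:
servo_tool(
  moves=[
    [[0, -2, 0, 0, 0, 0, 0], [0, -2, 0, 0, 0, 0, 0]],
  ],
)

```text
time: 20.98
tool_pos: [0.6378, 0.0991, 0.0363]
tool_rot: [0.001, 0.895, 0.447, 0.001]
contact_force: [3.3, -2.3, 4.8]
gripper_width: -0.003
grasp_force: 2.6
```

Call:
servo_tool(
  moves=[
    [[0, -2, 0, 0, 0, 0, 0], [0, -2, 0, 0, 0, 0, 0]],
  ],
)

```text
time: 21.22
tool_pos: [0.6345, 0.1015, 0.0362]
tool_rot: [0.001, 0.895, 0.447, 0.001]
contact_force: [3.3, -3.1, 5.1]
gripper_width: 0.006
grasp_force: 2.6
```

Call:
servo_tool(
  moves=[
    [[0, 0, -5, 0, 0, 0, 0], [0, 12, 0, 0, 0, 0, 0], [0, 0, 0, 0, 0, 0, 0], [0, 0, 0, 0, 0, 0, 0]],
  ],
)

```text
time: 21.72
tool_pos: [0.6429, 0.0942, 0.0397]
tool_rot: [-0.0, 0.895, 0.447, -0.001]
contact_force: [-0.2, -1.0, 0.2]
gripper_width: 0.001
grasp_force: 0.0
```

```bash
python3 -c "
from h import *
d=grab('side','s1.png');rel([.638,.098,.04])"
```

```text
t 21.77 pos [642.9  94.3  39.8] F [-0.7  0.1 -0. ] w -0.005
shift mm [ 0.  -6.1 -0.2]
```

Call:
servo_tool(
  moves=[
    [[0, 0, 3, 0, 0, 0, 0], [0, 0, 2, 0, 0, 0, 0], [0, -2, 0, 0, 0, 0, 0], [0, -2, 0, 0, 0, 0, 0]],
  ],
)

```text
time: 22.28
tool_pos: [0.6411, 0.0966, 0.0363]
tool_rot: [0.001, 0.895, 0.447, 0.001]
contact_force: [1.9, -2.1, 2.9]
gripper_width: 0.001
grasp_force: 1.6
```

Call:
servo_tool(
  moves=[
    [[0, -2, 0, 0, 0, 0, 0], [0, -2, 0, 0, 0, 0, 0]],
  ],
)

```text
time: 22.52
tool_pos: [0.6378, 0.099, 0.0363]
tool_rot: [0.001, 0.895, 0.447, 0.001]
contact_force: [1.9, -0.9, 5.7]
gripper_width: 0.0
grasp_force: 2.4
```

Call:
servo_tool(
  moves=[
    [[0, -2, 0, 0, 0, 0, 0], [0, -1, 0, 0, 0, 0, 0]],
  ],
)

```text
time: 22.78
tool_pos: [0.6353, 0.1009, 0.0363]
tool_rot: [0.001, 0.895, 0.447, 0.001]
contact_force: [3.3, -1.0, 4.7]
gripper_width: 0.005
grasp_force: 2.7
```

Call:
servo_tool(
  moves=[
    [[0, 0, -5, 0, 0, 0, 0], [0, 11, 0, 0, 0, 0, 0], [0, 0, 0, 0, 0, 0, 0], [0, 0, 0, 0, 0, 0, 0]],
  ],
)

```text
time: 23.28
tool_pos: [0.6428, 0.0943, 0.0396]
tool_rot: [-0.0, 0.895, 0.447, -0.001]
contact_force: [-0.1, 0.6, -0.0]
gripper_width: -0.001
grasp_force: 0.0
```

```bash
python3 -c "
from h import *
d=grab('side','s2.png');rel([.638,.098,.04])
a=cv2.imread('pics/s1.png').astype(int);b=d['image'].astype(int)
D=abs(a-b).sum(2)[240:290,235:290]
print('diff>25:',[(x+235,y+240,int(D[y,x])) for y,x in zip(*np.where(D>25))][:60])
o=cv2.imread('pics/c6.png')
"
```

```text
t 23.32 pos [642.8  94.3  39.8] F [-1.  -0.1 -0.2] w 0.001
shift mm [ 0.1 -6.1 -0.2]
diff>25: [(np.int64(259), np.int64(245), 30), (np.int64(260), np.int64(245), 28), (np.int64(246), np.int64(246), 28), (np.int64(241), np.int64(257), 37), (np.int64(242), np.int64(257), 38), (np.int64(262), np.int64(257), 28), (np.int64(249), np.int64(287), 29), (np.int64(249), np.int64(288), 31)]
```

Call:
servo_tool(
  moves=[
    [[0, 0, 3, 0, 0, 0, 0], [0, 0, 2.2, 0, 0, 0, 0], [0, -2, 0, 0, 0, 0, 0], [0, -2, 0, 0, 0, 0, 0]],
  ],
)

```text
time: 23.82
tool_pos: [0.6413, 0.0965, 0.0363]
tool_rot: [0.001, 0.895, 0.447, 0.001]
contact_force: [1.7, -2.5, 3.2]
gripper_width: -0.004
grasp_force: 1.9
```

Call:
servo_tool(
  moves=[
    [[0, -1.5, 0, 0, 0, 0, 0]],
  ],
)

```text
time: 23.95
tool_pos: [0.64, 0.0975, 0.0363]
tool_rot: [0.001, 0.895, 0.447, 0.001]
contact_force: [2.5, -2.4, 5.4]
gripper_width: -0.001
grasp_force: 2.4
```

Call:
servo_tool(
  moves=[
    [[0, -1.5, 0, 0, 0, 0, 0]],
  ],
)

```text
time: 24.08
tool_pos: [0.6388, 0.0984, 0.0363]
tool_rot: [0.001, 0.895, 0.447, 0.001]
contact_force: [3.9, -2.9, 5.5]
gripper_width: 0.004
grasp_force: 2.7
```

Call:
servo_tool(
  moves=[
    [[0, -1.5, 0, 0, 0, 0, 0]],
  ],
)

```text
time: 24.2
tool_pos: [0.6376, 0.0993, 0.0362]
tool_rot: [0.001, 0.895, 0.447, 0.001]
contact_force: [3.1, -1.9, 5.3]
gripper_width: -0.003
grasp_force: 2.8
```

Call:
servo_tool(
  moves=[
    [[0, -1.5, 0, 0, 0, 0, 0]],
  ],
)

```text
time: 24.32
tool_pos: [0.6364, 0.1002, 0.0362]
tool_rot: [0.001, 0.895, 0.447, 0.001]
contact_force: [3.7, -1.9, 5.3]
gripper_width: -0.001
grasp_force: 2.8
```

Call:
servo_tool(
  moves=[
    [[0, 0, -5.2, 0, 0, 0, 0], [0, 10, 0, 0, 0, 0, 0], [0, 0, 0, 0, 0, 0, 0], [0, 0, 0, 0, 0, 0, 0]],
  ],
)

```text
time: 24.82
tool_pos: [0.6428, 0.0943, 0.0397]
tool_rot: [-0.0, 0.895, 0.447, -0.001]
contact_force: [0.3, 0.4, -0.1]
gripper_width: -0.0
grasp_force: 0.0
```

```bash
python3 -c "
from h import *
d=grab('side','s3.png');rel([.638,.098,.04])
b=d['image'].astype(int)
for f in('s1','s2'):
  a=cv2.imread('pics/%s.png'%f).astype(int)
  D=abs(a-b).sum(2)[240:290,235:290]
  print('diff>25:',[(int(x+235),int(y+240),int(D[y,x])) for y,x in zip(*np.where(D>25))][:60])
"
```

```text
t 24.88 pos [642.9  94.3  39.8] F [ 0.3 -0.3 -0.2] w 0.001
shift mm [ 0.  -6.1 -0.2]
diff>25: [(259, 245, 28), (260, 245, 31), (246, 246, 27), (257, 251, 27), (256, 254, 30), (258, 254, 27), (255, 255, 35), (256, 255, 63), (256, 256, 45), (257, 256, 32), (257, 257, 40), (258, 257, 31), (262, 257, 28), (258, 258, 34), (248, 270, 34), (249, 287, 31), (249, 288, 30)]
diff>25: [(257, 251, 30), (256, 254, 27), (245, 255, 28), (255, 255, 36), (256, 255, 60), (245, 256, 27), (256, 256, 45), (257, 256, 31), (241, 257, 44), (242, 257, 44), (257, 257, 44), (258, 257, 32), (241, 258, 33), (258, 258, 36), (247, 269, 40), (248, 269, 40), (249, 269, 26), (247, 270, 41), (248, 270, 31)]
```

The jaw no longer moves and the rub holds steady at about 4 N, so the squeeze is roughly 18 N and the jaws are snug. Now I'll go to the far side of the handle.

Call:
servo_tool(
  moves=[
    [[0, 0, -25, 0, 0, 0, 0], [0, 0, -25, 0, 0, 0, 0], [0, 0, 0, 0, 0, 7.5, 0], [0, 0, 0, 0, 0, 7.5, 0], [0, 0, 0, 0, 0, 7.5, 0], [0, 0, 0, 0, 0, 0, 0]],
  ],
)

```text
time: 25.62
tool_pos: [0.643, 0.0944, 0.0902]
tool_rot: [-0.0, 0.964, 0.264, -0.0]
contact_force: [0.4, 0.8, 0.3]
gripper_width: 0.0
grasp_force: 0.0
```

```bash
python3 -c "
from h import *
rel([.7355,.0051,.09],np.radians(30.5))
# handle check from image
im=cv2.imread('pics/s3.png');d=grab('side')
for dz in (.044,):
  for off in(-.0135,.0135):
    print(proj(d,[.7075+.862*off,-.0114+.507*off,dz]).round(1))
v=int(proj(d,[.7075,-.0114,.044])[0][1]); print(v,cv2.imread('pics/side0.png')[v,225:265].max(1).tolist(), d['image'][v,225:265].max(1).tolist())
"
```

```text
t 25.62 pos [643.   94.4  90.2] F [0.4 0.8 0.3] w 0.0
shift mm [3.40e+01 1.24e+02 1.00e-01]
turn deg [-0.02  0.02  0.17]
[[247.6 215.9]]
[[236.2 218.2]]
217 [142, 145, 148, 149, 149, 149, 147, 147, 144, 142, 141, 161, 187, 166, 119, 85, 89, 89, 89, 88, 100, 152, 188, 163, 137, 146, 145, 143, 141, 137, 133, 133, 134, 133, 136, 138, 140, 141, 142, 145] [149, 146, 145, 146, 146, 145, 144, 143, 141, 140, 139, 155, 183, 150, 24, 33, 35, 32, 33, 30, 32, 80, 107, 106, 105, 107, 88, 38, 36, 35, 33, 85, 131, 143, 144, 147, 148, 149, 150, 153]
```

Handle edges match the prediction within 0.5 px. Moving there and descending.

Call:
servo_tool(
  moves=[
    [[9, 31, 0, 0, 0, 0, 0], [11, 40, 0, 0, 0, 0, 0], [10, 40, 0, 0, 0, 0, 0], [4, 13, 0, 0, 0, 0, 0], [0, 0, 20, 0, 0, 0, 0], [0, 0, 20, 0, 0, 0, 0], [0, 0, 10, 0, 0, 0, 0], [0, 0, 0, 0, 0, 0, 0]],
  ],
)

```text
time: 26.68
tool_pos: [0.7339, 0.0057, 0.0381]
tool_rot: [-0.001, 0.964, 0.264, -0.002]
contact_force: [-0.0, 0.9, -0.4]
gripper_width: 0.001
grasp_force: 0.0
```

Call:
servo_tool(
  moves=[
    [[0, 0, 6, 0, 0, 0, 0], [0, 0, 6, 0, 0, 0, 0], [0, 0, 3, 0, 0, 0, 0], [0, 0, 2, 0, 0, 0, 0], [0, 0, 1, 0, 0, 0, 0], [0, 0, 0, 0, 0, 0, 0]],
  ],
)

```text
time: 27.42
tool_pos: [0.7357, 0.0049, 0.0225]
tool_rot: [0.0, 0.965, 0.264, 0.0]
contact_force: [0.7, 1.0, 0.1]
gripper_width: -0.001
grasp_force: 0.0
```

Call:
servo_tool(
  moves=[
    [[-2, 0, 0, 0, 0, 0, 0], [-2, 0, 0, 0, 0, 0, 0], [-2, 0, 0, 0, 0, 0, 0], [0, 0, 0, 0, 0, 0, 0]],
  ],
)

```text
time: 27.92
tool_pos: [0.7303, 0.0017, 0.0224]
tool_rot: [-0.0, 0.965, 0.264, -0.0]
contact_force: [-0.0, -0.4, -0.1]
gripper_width: 0.001
grasp_force: 0.0
```

Call:
servo_tool(
  moves=[
    [[-1.5, 0, 0, 0, 0, 0, 0], [-1, 0, 0, 0, 0, 0, 0], [0, 0, 0, 0, 0, 0, 0]],
  ],
)

```text
time: 28.3
tool_pos: [0.7286, 0.0006, 0.0225]
tool_rot: [0.0, 0.965, 0.264, 0.0]
contact_force: [1.6, 1.2, -0.5]
gripper_width: 0.003
grasp_force: 0.7
```

Call:
servo_tool(
  moves=[
    [[-1, 0, 0, 0, 0, 0, 0], [-1, 0, 0, 0, 0, 0, 0], [0, 0, 0, 0, 0, 0, 0]],
  ],
)

```text
time: 28.68
tool_pos: [0.727, -0.0006, 0.0225]
tool_rot: [0.0, 0.965, 0.264, 0.0]
contact_force: [4.0, 0.2, -1.6]
gripper_width: -0.0
grasp_force: 1.6
```

Call:
servo_tool(
  moves=[
    [[-1, 0, 0, 0, 0, 0, 0], [-1, 0, 0, 0, 0, 0, 0], [0, 0, 0, 0, 0, 0, 0]],
  ],
)

```text
time: 29.05
tool_pos: [0.7251, -0.0017, 0.0226]
tool_rot: [0.0, 0.965, 0.264, 0.0]
contact_force: [4.6, 0.8, -1.8]
gripper_width: 0.004
grasp_force: 1.7
```

Call:
servo_tool(
  moves=[
    [[-9, 2.2, 0, 0, 0, 3, 0], [-9, 2.2, 0, 0, 0, 3, 0], [-9, 2.2, 0, 0, 0, 3, 0], [-9, 2.2, 0, 0, 0, 3, 0], [-9, 2.2, 0, 0, 0, 3, 0], [-9, 2.2, 0, 0, 0, 3, 0]],
  ],
)

```text
time: 29.8
tool_pos: [0.6802, -0.0336, 0.0227]
tool_rot: [-0.001, 0.994, 0.109, -0.0]
contact_force: [2.5, 3.4, 0.7]
gripper_width: -0.002
grasp_force: 1.9
```

```bash
cat > ang.py <<'E'
from h import *
from scipy.optimize import minimize_scalar
d=grab('side');im=d['image']; g=cv2.GaussianBlur(im.max(2),(0,0),.6)
s=manip.state(); p=s['tool_pos'][:2]-[.602,.1245]
print('tcp polar',np.degrees(np.arctan2(p[1],p[0])).round(2),np.linalg.norm(p).round(4),s['contact_force'].round(1))
# dark handle inlay/bright rails: fit far end hole region by template from side0 is hard -> sample bright steel mask along model
hsv=cv2.cvtColor(im,cv2.COLOR_BGR2HSV); steel=((hsv[...,1]<45)&(hsv[...,2]>75)).astype(np.float32)
def score(th,show=False):
    u=np.array([np.cos(th),np.sin(th)]);v=np.array([-u[1],u[0]]);h=-.924*u+.383*v;n=np.array([-h[1],h[0]])
    c=np.array([.602,.1245])-.166*u+.045*v; tot=0
    for sgn,w in((0,-0),(1,1)):
        for o,wt in((.0115,1),(-.0115,1),(.0175,-1),(-.0175,-1)):
            if not sgn: continue
            X=[[*(c+h*t+n*o),.044] for t in np.linspace(-.03,.08,45)]
            q=proj(d,X).astype(np.float32); tot+=wt*cv2.remap(steel,q[:,0][None],q[:,1][None],1).mean()
    return tot
T=np.radians(np.arange(80,150,.25)); S=np.array([score(t) for t in T]); i=S.argsort()[::-1][:6]
print([(float(np.degrees(T[k]).round(2)),float(S[k].round(2))) for k in i])
E
python3 ang.py; python3 - <<'E'
import pickle,runpy,plant
class M:
    def state(s): return plant0.state()
    def grab_frame(s,n): return pickle.load(open('side0.pkl','rb'))
plant0=plant.manip; plant.manip=M(); runpy.run_path('ang.py')
E
```

```text
tcp polar -64.02 0.1766 [1.5 1.5 0.8]
[(123.25, 1.7300000190734863), (123.0, 1.690000057220459), (123.5, 1.6699999570846558), (123.75, 1.5), (122.75, 1.4700000286102295), (124.0, 1.159999966621399)]
tcp polar -64.02 0.1766 [1.5 1.5 0.8]
[(142.75, 2.0), (143.0, 2.0), (142.5, 1.9299999475479126), (143.25, 1.8799999952316284), (142.25, 1.6100000143051147), (143.5, 1.5199999809265137)]
```

Call:
servo_tool(
  moves=[
    [[-9, 2.2, 0, 0, 0, 3, 0], [-9, 2.2, 0, 0, 0, 3, 0], [-9, 2.2, 0, 0, 0, 3, 0], [-9, 2.2, 0, 0, 0, 3, 0], [-9, 2.2, 0, 0, 0, 3, 0], [-9, 2.2, 0, 0, 0, 3, 0], [-9, 2.2, 0, 0, 0, 3, 0], [0, 0, 0, 0, 0, 0, 0]],
  ],
)

```text
time: 30.85
tool_pos: [0.6184, -0.0538, 0.0226]
tool_rot: [0.0, 0.997, -0.073, -0.001]
contact_force: [0.9, 0.2, -0.1]
gripper_width: 0.002
grasp_force: 0.3
```

```bash
python3 ang.py; python3 - <<'E'
import pickle,runpy,plant,cv2
class M:
    def state(s): return plant0.state()
    def grab_frame(s,n):
        d=pickle.load(open('side0.pkl','rb')); d['image']=cv2.imread('pics/s3.png'); return d
plant0=plant.manip; plant.manip=M(); runpy.run_path('ang.py')
E
```

```text
tcp polar -84.75 0.1792 [0.4 0.1 0.1]
[(102.25, 1.559999942779541), (102.0, 1.5399999618530273), (102.5, 1.3799999952316284), (101.75, 1.2899999618530273), (102.75, 1.1100000143051147), (101.5, 0.8999999761581421)]
tcp polar -84.75 0.1792 [0.4 0.1 0.1]
[(134.0, 0.20000000298023224), (133.75, 0.20000000298023224), (134.25, 0.18000000715255737), (134.5, 0.1599999964237213), (133.5, 0.14000000059604645), (143.75, 0.14000000059604645)]
```

Call:
servo_tool(
  moves=[
    [[-4.5, 1, 0, 0, 0, 1.5, 0], [-4.5, 1, 0, 0, 0, 1.5, 0], [-4.5, 1, 0, 0, 0, 1.5, 0], [0, 0, 0, 0, 0, 0, 0]],
  ],
)

```text
time: 31.4
tool_pos: [0.6047, -0.0546, 0.0224]
tool_rot: [0.0, 0.994, -0.113, -0.0]
contact_force: [2.8, -0.4, 0.1]
gripper_width: 0.003
grasp_force: 1.0
```

```bash
python3 ang.py
```

```text
tcp polar -89.14 0.1791 [1.  0.1 1.7]
[(97.75, 1.399999976158142), (98.0, 1.3200000524520874), (97.5, 1.2400000095367432), (98.25, 1.1100000143051147), (97.25, 0.9100000262260437), (98.5, 0.8899999856948853)]
```

45° turned. Backing off and lifting clear.

Call:
servo_tool(
  moves=[
    [[3, 0, 0, 0, 0, 0, 0], [8, 0, 0, 0, 0, 0, 0], [8, 0, 0, 0, 0, 0, 0], [0, 0, -20, 0, 0, 0, 0], [0, 0, -40, 0, 0, 0, 0], [0, 0, -50, 0, 0, 0, 0], [0, 0, -50, 0, 0, 0, 0], [0, 50, 0, 0, 0, 0, 0], [0, 55, 0, 0, 0, 0, 0], [0, 55, 0, 0, 0, 0, 0], [0, 55, 0, 0, 0, 0, 0], [0, 50, 0, 0, 0, 0, 0]],
  ],
)

```text
time: 32.95
tool_pos: [0.564, -0.319, 0.1843]
tool_rot: [0.0, 0.994, -0.113, 0.001]
contact_force: [0.5, -0.2, -0.9]
gripper_width: 0.004
grasp_force: 0.0
```

```bash
python3 ang.py; python3 -c "
from h import *
a=grab('top')['image'];b=grab('side')['image'];rel([0,0,0])
f=lambda x:cv2.resize(x,(400,400),interpolation=cv2.INTER_CUBIC)
r2=lambda im,x,y,w:f(im[y:y+w,x:x+w])
cv2.imwrite('pics/c7.png',np.hstack([r2(a,200,160,50),r2(b,240,240,50)]))"
```

```text
tcp polar -95.06 0.4509 [-1.8 -3.1 -0.7]
[(97.75, 1.5800000429153442), (98.0, 1.5099999904632568), (97.5, 1.4600000381469727), (98.25, 1.309999942779541), (97.25, 1.2799999713897705), (97.0, 1.100000023841858)]
t 33.1 pos [ 563.9 -319.2  183.9] F [ 0.2 -0.4  0.2] w -0.004
shift mm [-621.9 -182.9  183.1]
```

View pics/c7.png

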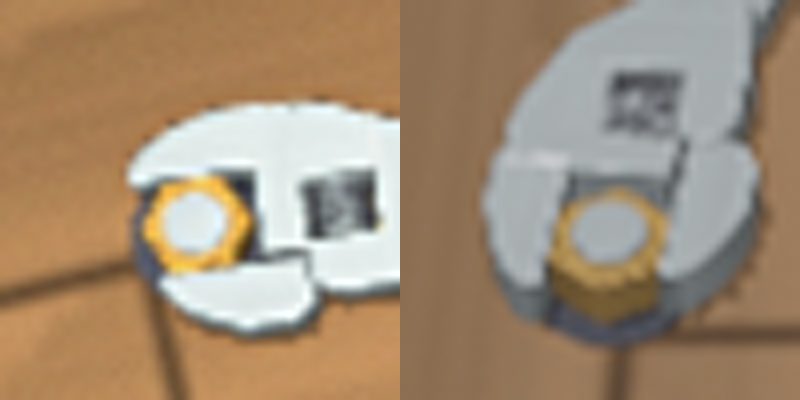

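The jaws sit flush on both flats of the nut in both views (nut at about (195,222) in the left crop), and the wrench has turned about 45°. Handing in.

```bash
python3 -c "
from plant import manip
print(manip.job_done())"
```

```text
the job is handed in; nothing more can be done
None
```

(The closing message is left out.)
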